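# Rattle-check two emptied probe cases

## Robot

A 7-joint arm with a two-finger parallel gripper is mounted at the origin on the work surface. World frame = base frame: x ahead of the robot, y to its left, z up, the work surface at z = 0. Lengths are in m, angles in degrees, forces in N, time in s.
With the tool pointing down it reaches from about 0.425 to 0.925 m from the base axis. Payload 6.8 kg.
Tool frame: the origin (TCP) lies midway between the tips of the shut fingers; the grasp point (between the pads) lies 19 mm behind it (r.grip_point_offset is the distance from the TCP to the grasp point, in m); z points along the fingers, y is the line along which they close (so a half turn about z gives the same grasp; the last joint's range is limited). The gripper opens to 88 mm and grips with 3 to 60 N. Pads are 20 mm wide; open, the fingers measure 115 mm over their backs; the gripper's body (75 mm by 178 mm) begins 61 mm behind the grasp point.
Start: joints at [-76.209, 27.33, 1.283, 89.118, -0.659, 63.558, -4.761], TCP at [0.231, 0.634, 0.199] pointing down, gripper open.
Joint ranges: [-169.35, 169.35], [-19.33, 120.38], [-80.79, 83.38], [13.8, 139.57], [-78.32, 258.32], [9.67, 109.79], [-169.56, 169.56]. Speed limits (degrees/s): [136.94, 136.94, 180, 180, 180, 180, 180].

## Interface

Orientations are given as a 3x3 rotation matrix whose columns are the frame's x, y, z axes.
In Python, from cell import r, grab_frame, camera_model, order gives the robot as it stands.
- The arm moves only by the tool apply_moves, never from a script. Its argument "motion" is a list of rows, each an object with "xyz": the shift along the tool's x, y, z each as a share of 250 mm, from -1 to 1, a list of three; "delta_rot": the turn, a rotation vector about the tool's x, y, z each as a share of pi/2 rad, from -1 to 1, a list of three; "hand": the finger opening in mm, from 0 to 87.8. A call has exactly 10 rows; each row is the pose to reach, as a shift and turn from the pose commanded when the call began, along the tool's axes at that moment; what a row does not reach only later rows make up. A row lasts 1/12 s, in which the tool goes at most 41.7 mm and 7.16 degrees, less where a joint would pass 70% of its speed; a pose out of reach is approached as far as the arm can. A call with a number of a shift or a turn outside -1 to 1 is refused whole. A call with a gripper value outside its range is refused whole. The fingers move at their own pace and stop on an object; "newtons" is the grip in N (left out, the last holds). Time passes only in rows, so rows that repeat a pose let the fingers close, or fill a call up. It gives the time, the measured TCP pose, the force, the opening and the grip force at its end, in the units of the state.
- r.observe(): the state, without advancing time (a new reading comes with each control period).
- grab_frame(name): name is "scene" or "side" or "wrist"; returns (picture, depth): 384x512x3 uint8, red, green, blue; 384x512 float32, m along the optical axis (not along the pixel's ray), 0 where there is no reading.
- camera_model(name): a dict with "intrinsics" (3x3 intrinsics, pixels), "T" (4x4, takes a point from camera to world coordinates). Camera axes: x right, y down, z forward; pixel columns grow to the right and rows downward; lengths in m; the calibration is good to about 2 mm. A picture is of the moment at which its call begins: read the wrist's pose just before it. camera_model takes no time and is no camera call; for the wrist camera it gives the pose at the moment of the call.
- order.hand_in(): hands the job in; it is judged then, once.
The state is a dict: "time": time; "qpos": joint angles; "qd": joint speeds; "joint_efforts": joint torques, N m; "position": TCP position; "eef_rot": TCP orientation; "wrist_force": force on the tool from outside, world axes, zero at the start; "wrist_torque": the same for the moment, N m; "width": finger opening in m; "grip_force": force on a finger pad.
Only numpy, scipy, OpenCV 4.12 (cv2) and the standard library are available. Lean on these libraries where they do the work, as an engineer would, in place of code of your own. Each camera call takes 0.05 s, during which the arm holds its last target. There are 200 camera calls.

## Task

These two closed probe cases should be empty, but a loose steel ball may still be in either, both or neither. First the blue-lidded and then the orange-lidded one: lift it well clear of the table, tip it steeply end to end, one way and then the other, and feel by its weight or rattle whether anything is left inside, then set it down flat, without dropping it, in the green tray if it is empty or in the red tray if something is inside, and let go before you take the next. The two cases must not be stacked; leave everything else on the table where it is.

Things in the scene. Friction and masses are not known exactly. Their poses are not given: they have to be found in the camera images.
- case_blue: closed probe case, grey with its lid blue, 110 x 46 x 42 mm, rigid; origin at the centre of its underside, x along its length, y across its width, z up. Grip it across its width. Empty it weighs about 110 g (99 to 121 g); it may hide one loose 134 g steel ball, 32 mm across, that rolls end to end when tipped and cannot come out. Nothing outside shows it; each case must be felt for itself.
- case_orange: closed probe case, grey with its lid orange, 110 x 46 x 42 mm, rigid; origin at the centre of its underside, x along its length, y across its width, z up. Grip it across its width. Empty it weighs about 110 g (99 to 121 g); it may hide one loose 134 g steel ball, 32 mm across, that rolls end to end when tipped and cannot come out. Nothing outside shows it; each case must be felt for itself.
- tray_green: green low open tray fixed to the table, for empty cases; 206 x 156 mm outside, walls and floor 3 mm thick, rim 12 mm above the table. Origin: centre of its underside; x along its 206 mm length, y along its width. It takes two cases side by side, each lying across it (length along the tray's y, centres 50 mm either side of the tray's centre).
- tray_red: red low open tray fixed to the table, for cases with something left inside; 206 x 156 mm outside, walls and floor 3 mm thick, rim 12 mm above the table. Origin: centre of its underside; x along its 206 mm length, y along its width. It takes two cases side by side, each lying across it (length along the tray's y, centres 50 mm either side of the tray's centre).
- meter: bystander, leave alone: black handheld meter 130 x 66 x 26 mm; origin at the centre of its underside
- canister: bystander, leave alone: aluminium can, 56 mm diameter, 75 mm tall; origin at the centre of its underside
- mug: bystander, leave alone: white mug, 76 mm diameter, 88 mm tall; origin at the centre of its underside
- flange: bystander, leave alone: black flange ring, 90 mm outer diameter, 16 mm high; origin at the centre of its underside
- bottle: bystander, leave alone: white plastic bottle, 48 mm diameter, 110 mm tall; origin at the centre of its underside
- notebook: bystander, leave alone: blue notebook 150 x 105 x 14 mm; origin at the centre of its underside
Not all that is in view belongs to the job. Leave any pink look-alike of the case_orange alone.

How it is judged:
By the outcome, as a careful person would: the job done as asked, in the order asked, and still so for the second after the job is handed in, with the robot touching nothing.
It also fails if it takes over 67 s, if anything falls off the work surface, if the arm or the gripper's body presses on something with over 40 N, if the wrist force passes 120 N, or if a joint passes its speed limit or range.

## Working session

There is one attempt and no reset: what is moved stays moved. The work goes in short steps, Python scripts to look and compute and a tool call to move; the robot and the scene stay as the last step left them, time stands still between calls to the robot, and variables do not carry over. Pictures are saved under pics/ and viewed, at most 10 in all, crops included, and the job is handed in when it is done.

Besides the shell and the picture viewer there is one more tool, called after "Call:" by a JSON object that holds its "method" and its "body". apply_moves: Moves the arm, as the interface text tells. Its arguments: {"type":"object","properties":{"motion":{"type":"array","items":{"type":"object","properties":{"xyz":{"type":"array","items":{"type":"number","minimum":-1,"maximum":1}},"delta_rot":{"type":"array","items":{"type":"number","minimum":-1,"maximum":1}},"hand":{"type":"number"}}}},"newtons":{"type":"number"}},"required":["motion"]}

```bash
mkdir -p pics; ls
python3 - <<'E'
from cell import r,grab_frame,camera_model
import cv2,numpy as np
s=r.observe(); print({k:np.round(v,3).tolist() for k,v in s.items()}); print(r.grip_point_offset)
ims=[]
for n in("scene","side"):
    p,d=grab_frame(n); np.savez("pics/%s.npz"%n,p=p,d=d,**camera_model(n)); m=camera_model(n); print(n,np.round(m["intrinsics"],1).tolist(),np.round(m["T"],3).tolist())
    cv2.imwrite("pics/%s.png"%n,p[:,:,::-1])
E
```

```text
pics
{'time': 0.0, 'qpos': [-76.21, 27.375, 1.279, 89.178, -0.658, 63.558, -4.762], 'qd': [-0.022, 0.053, -0.129, 0.044, -0.052, -0.117, -0.083], 'joint_efforts': [0.0, -58.284, 1.535, -27.261, -0.054, 0.017, 0.0], 'position': [0.23, 0.634, 0.198], 'eef_rot': [[-0.94, 0.342, -0.0], [0.342, 0.94, -0.002], [-0.0, -0.002, -1.0]], 'wrist_force': [0.04, 0.17, 0.702], 'wrist_torque': [-0.018, -0.005, -0.014], 'grip_force': 0.0, 'width': 0.088}
0.0187
scene [[368.9, 0.0, 255.6], [0.0, 368.9, 189.8], [0.0, 0.0, 1.0]] [[-0.813, 0.39, -0.432, 1.017], [0.582, 0.53, -0.617, 0.661], [-0.012, -0.753, -0.658, 0.766], [0.0, 0.0, 0.0, 1.0]]
side [[435.9, 0.0, 259.7], [0.0, 435.9, 188.2], [0.0, 0.0, 1.0]] [[0.978, -0.156, 0.139, 0.371], [-0.209, -0.702, 0.681, -1.009], [-0.008, -0.695, -0.719, 1.096], [0.0, 0.0, 0.0, 1.0]]
```

View pics/scene.png

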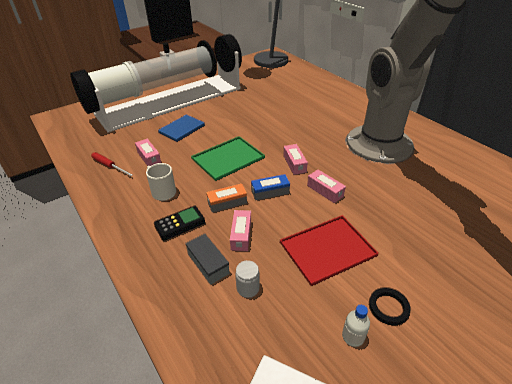

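View pics/side.png

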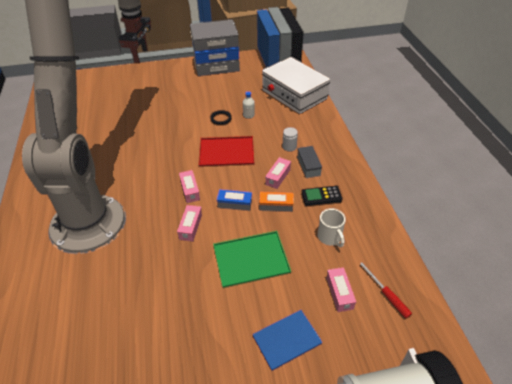

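Scene view: the blue-lidded case is at about (270,187) and the orange-lidded one at (227,198). In the side view they are at (235,199) and (276,200). The pink look-alikes in the scene view are at (147,152), (295,158), (326,185) and (241,230). The orange one at (227,198) fits the description because its lid is orange, not pink. I'll measure both cases and confirm in one crop.

```bash
cat > h.py <<'E'
import numpy as np,cv2
def load(n):
    z=np.load("pics/%s.npz"%n); return z["p"],z["d"],z["intrinsics"],z["T"]
def plane(uv,K,T,z):
    uv=np.atleast_2d(uv).astype(float)
    d=np.c_[uv,np.ones(len(uv))]@np.linalg.inv(K).T@T[:3,:3].T
    return T[:3,3]+d*((z-T[2,3])/d[:,2])[:,None]
def cloud(d,K,T):
    v,u=np.mgrid[:d.shape[0],:d.shape[1]]
    return np.stack([(u-K[0,2])/K[0,0]*d,(v-K[1,2])/K[1,1]*d,d],-1)@T[:3,:3].T+T[:3,3]
E
python3 - <<'E'
from h import *
R={"blue":(105,118,.042),"orange":(5,14,.042),"pink":(160,177,.042),"green":(50,80,.012),"red":(0,4,.012)}
for n in("scene","side"):
    p,d,K,T=load(n); hsv=cv2.cvtColor(p,cv2.COLOR_RGB2HSV); P=cloud(d,K,T)
    for c,(a,b,h) in R.items():
        m=(cv2.inRange(hsv,(a,120 if c!="pink" else 70,60),(b,255,255))>0)
        if c in("blue","orange","pink"):
            m&=(abs(P[...,2]-.042)<.007)
        else: m&=(P[...,2]<.02)&(P[...,2]>-.01)
        if c=="orange": m&=hsv[...,1]>190
        m=cv2.morphologyEx(m.astype(np.uint8),cv2.MORPH_CLOSE,np.ones((5,5)))
        for q in cv2.findContours(m,cv2.RETR_EXTERNAL,cv2.CHAIN_APPROX_NONE)[0]:
            if cv2.contourArea(q)<60: continue
            w=plane(q[:,0],K,T,h)
            (cx,cy),(l,wd),an=cv2.minAreaRect((w[:,:2]*1000).astype(np.float32))
            if not(.2<cx/1000<1.1 and abs(cy)<800): continue
            print(n,c,q[:,0].mean(0).round(),"ctr",round(cx),round(cy),"size",round(l),round(wd),"ang",round(an,1))
p=load("scene")[0][140:250,160:310]; q=load("side")[0][140:250,160:310]
cv2.imwrite("pics/crop.png",cv2.resize(np.vstack([p,q])[:,:,::-1],None,fx=2.7,fy=2.7,interpolation=cv2.INTER_CUBIC))
E
```

```text
scene blue [270. 183.] ctr 487 -19 size 51 111 ang 70.0
scene pink [240. 226.] ctr 660 76 size 116 47 ang 50.6
scene pink [326. 182.] ctr 347 78 size 52 115 ang 6.0
scene pink [295. 155.] ctr 332 -86 size 117 48 ang 68.7
scene pink [146. 148.] ctr 720 -417 size 116 49 ang 88.3
scene green [228. 157.] ctr 498 -246 size 209 159 ang 1.7
scene red [326. 250.] ctr 502 253 size 161 209 ang 80.7
side blue [234. 197.] ctr 484 -29 size 52 108 ang 70.1
side orange [276. 199.] ctr 617 -65 size 52 108 ang 74.6
side pink [341. 286.] ctr 715 -425 size 113 49 ang 87.2
side pink [189. 220.] ctr 328 -95 size 115 48 ang 69.1
side pink [188. 183.] ctr 342 69 size 47 115 ang 5.5
side pink [278. 170.] ctr 657 66 size 114 49 ang 50.7
side green [250. 259.] ctr 494 -258 size 203 156 ang 2.0
side red [395. 302.] ctr 856 -487 size 27 100 ang 16.3
side red [226. 151.] ctr 499 240 size 158 201 ang 80.6
```

View pics/crop.png

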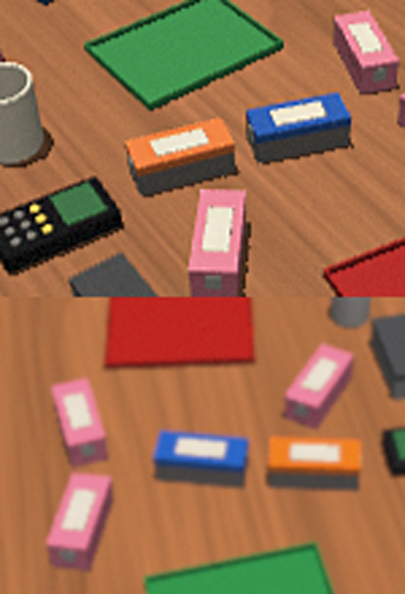

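The crop confirms it: the orange-lidded case and the blue-lidded case are the targets, and the pink ones are look-alikes. I'll refine the fits using only top-face points.

```bash
cat >> h.py <<'E'
R={"blue":(105,118,.042),"orange":(3,18,.042),"green":(50,80,.012),"red":(0,4,.012)}
def fit(p,d,K,T,c,win=None):
    a,b,h=R[c]; hsv=cv2.cvtColor(p,cv2.COLOR_RGB2HSV); P=cloud(d,K,T)
    m=(cv2.inRange(hsv,(a,120 if c!="orange" else 185,60),(b,255,255))>0)&(d>0)
    if c in("blue","orange"): m&=(abs(P[...,2]-h)<.025)
    else: m&=P[...,2]<.02
    m=cv2.morphologyEx(m.astype(np.uint8),cv2.MORPH_CLOSE,np.ones((7,7)))
    n,l,st,_=cv2.connectedComponentsWithStats(m)
    out=[]
    for i in range(1,n):
        if st[i,4]<80: continue
        Q=P[l==i]; zt=np.percentile(Q[:,2],60)
        if c in("blue","orange"): Q=Q[abs(Q[:,2]-zt)<.0035]
        (x,y),(w,hh),an=cv2.minAreaRect((Q[:,:2]*1000).astype(np.float32))
        if max(w,hh)<70 or max(w,hh)>240: continue
        if w<hh: an+=90   # an = direction of the long side
        out.append((c,(round(x),round(y)),(round(w),round(hh)),"long side at",round((an+90)%180-90,1),"z",round(zt,4),"n",len(Q)))
    return out
def goal(s,w):  # world goal -> tool shares
    return np.round(s["eef_rot"].T@(np.array(w)-s["position"])/.25,3) if hasattr(s["eef_rot"],"T") else np.round(np.array(s["eef_rot"]).T@(np.array(w)-np.array(s["position"]))/.25,3)
E
python3 - <<'E'
from h import *
from cell import r
for n in("scene","side"):
    for c in R:
        for o in fit(*load(n),c): print(n,*o)
print(goal(r.observe(),(.486,-.024,.2)))
E
```

```text
scene blue (536, -507) (128, 85) long side at 4.8 z 0.0149 n 158
scene blue (485, -20) (47, 111) long side at -19.4 z 0.042 n 359
scene orange (622, -60) (50, 107) long side at -13.6 z 0.0418 n 219
side blue (777, 847) (38, 209) long side at -79.7 z 0.0589 n 24
side blue (485, -26) (50, 107) long side at -19.7 z 0.0402 n 200
side orange (617, -62) (53, 109) long side at -15.8 z 0.0402 n 181
[-1.86  -2.124 -0.005]
```

Call:
{"method": "apply_moves", "body": {"motion": [{"xyz": [-0.93,-1,0],"delta_rot": [0,0,0],"hand": 87},{"xyz": [-0.93,-1,0],"delta_rot": [0,0,0],"hand": 87},{"xyz": [-0.93,-1,0],"delta_rot": [0,0,0],"hand": 87},{"xyz": [-0.93,-1,0],"delta_rot": [0,0,0],"hand": 87},{"xyz": [-0.93,-1,0],"delta_rot": [0,0,0],"hand": 87},{"xyz": [-0.93,-1,0],"delta_rot": [0,0,0],"hand": 87},{"xyz": [-0.93,-1,0],"delta_rot": [0,0,0],"hand": 87},{"xyz": [-0.93,-1,0],"delta_rot": [0,0,0],"hand": 87},{"xyz": [-0.93,-1,0],"delta_rot": [0,0,0],"hand": 87},{"xyz": [-0.93,-1,0],"delta_rot": [0,0,0],"hand": 87}]}}

```text
time: 0.93
position: [0.3651, 0.3167, 0.1986]
eef_rot: [[-0.938, 0.348, 0.0], [0.348, 0.938, -0.001], [-0.0, -0.001, -1.0]]
wrist_force: [-1.1, 0.7, -0.7]
width: 0.0873
grip_force: 0.0
```

Call:
{"method": "apply_moves", "body": {"motion": [{"xyz": [-0.91,-1,0],"delta_rot": [0,0,0],"hand": 87},{"xyz": [-0.91,-1,0],"delta_rot": [0,0,0],"hand": 87},{"xyz": [-0.91,-1,0],"delta_rot": [0,0,0],"hand": 87},{"xyz": [-0.91,-1,0],"delta_rot": [0,0,0],"hand": 87},{"xyz": [-0.91,-1,0],"delta_rot": [0,0,0],"hand": 87},{"xyz": [-0.91,-1,0],"delta_rot": [0,0,0],"hand": 87},{"xyz": [-0.91,-1,0],"delta_rot": [0,0,0],"hand": 87},{"xyz": [-0.91,-1,0],"delta_rot": [0,0,0],"hand": 87},{"xyz": [-0.91,-1,0],"delta_rot": [0,0,0],"hand": 87},{"xyz": [-0.91,-1,0],"delta_rot": [0,0,0],"hand": 87}]}}

```text
time: 1.77
position: [0.4932, 0.0063, 0.1985]
eef_rot: [[-0.939, 0.345, 0.0], [0.345, 0.939, -0.001], [-0.001, -0.001, -1.0]]
wrist_force: [0.2, 0.7, -0.6]
width: 0.0871
grip_force: 0.0
```

```bash
cat > look.py <<'E'
import sys; from h import *
from cell import r,grab_frame,camera_model
def wrist(save=None):
    m=camera_model("wrist"); p,d=grab_frame("wrist")
    for c in R:
        for o in fit(p,d,m["intrinsics"],m["T"],c): print("wrist",*o)
    if save: cv2.imwrite("pics/%s.png"%save,p[:,:,::-1])
def feel(n=6):
    F=[]
    for _ in range(n):
        grab_frame("side"); s=r.observe(); F.append(np.r_[s["wrist_force"],s["wrist_torque"]])
    print("F,M mean",np.mean(F,0).round(3),"sd",np.std(F,0).round(3))
def state():
    s=r.observe(); print("t",round(s["time"],2),"q",np.round(s["qpos"],1),"pos",np.round(s["position"],4),"x",np.round(np.array(s["eef_rot"])[:,0],3),"y",np.round(np.array(s["eef_rot"])[:,1],3),"w",round(s["width"],4)); return s
E
python3 - <<'E'
from look import *
s=state(); wrist("w1"); feel(4); print(goal(s,(.485,-.023,.011)))
E
```

```text
t 1.77 q [-28.5  10.2  23.3 114.7  -4.8  56.   67. ] pos [0.4932 0.0063 0.1985] x [-0.939  0.345 -0.001] y [ 0.345  0.939 -0.001] w 0.0871
wrist blue (483, -23) (46, 110) long side at -19.5 z 0.0414 n 2803
wrist orange (634, -65) (47, 79) long side at -15.2 z 0.0412 n 691
F,M mean [-0.221 -0.172  0.378  0.008  0.029  0.013] sd [0.168 0.223 0.196 0.016 0.009 0.019]
[-0.009 -0.121  0.75 ]
```

Call:
{"method": "apply_moves", "body": {"motion": [{"xyz": [0,-0.123,0],"delta_rot": [0,0,0],"hand": 87},{"xyz": [0,-0.123,0.15],"delta_rot": [0,0,0],"hand": 87},{"xyz": [0,-0.123,0.3],"delta_rot": [0,0,0],"hand": 87},{"xyz": [0,-0.123,0.45],"delta_rot": [0,0,0],"hand": 87},{"xyz": [0,-0.123,0.58],"delta_rot": [0,0,0],"hand": 87},{"xyz": [0,-0.123,0.68],"delta_rot": [0,0,0],"hand": 87},{"xyz": [0,-0.123,0.74],"delta_rot": [0,0,0],"hand": 87},{"xyz": [0,-0.123,0.75],"delta_rot": [0,0,0],"hand": 87},{"xyz": [0,-0.123,0.75],"delta_rot": [0,0,0],"hand": 87},{"xyz": [0,-0.123,0.75],"delta_rot": [0,0,0],"hand": 60}], "newtons": 30}}

```text
time: 2.85
position: [0.4822, -0.0209, 0.0119]
eef_rot: [[-0.94, 0.341, 0.001], [0.341, 0.94, 0.0], [-0.001, 0.001, -1.0]]
wrist_force: [-0.3, 0.1, -0.2]
width: 0.0833
grip_force: 0.0
```

Call:
{"method": "apply_moves", "body": {"motion": [{"xyz": [0,0,0],"delta_rot": [0,0,0],"hand": 20},{"xyz": [0,0,0],"delta_rot": [0,0,0],"hand": 20},{"xyz": [0,0,0],"delta_rot": [0,0,0],"hand": 20},{"xyz": [0,0,0],"delta_rot": [0,0,0],"hand": 20},{"xyz": [0,0,0],"delta_rot": [0,0,0],"hand": 20},{"xyz": [0,0,0],"delta_rot": [0,0,0],"hand": 20},{"xyz": [0,0,0],"delta_rot": [0,0,0],"hand": 20},{"xyz": [0,0,0],"delta_rot": [0,0,0],"hand": 20},{"xyz": [0,0,0],"delta_rot": [0,0,0],"hand": 20},{"xyz": [0,0,0],"delta_rot": [0,0,0],"hand": 20}], "newtons": 30}}

```text
time: 3.68
position: [0.4818, -0.0216, 0.0114]
eef_rot: [[-0.94, 0.342, 0.0], [0.342, 0.94, 0.0], [-0.0, 0.0, -1.0]]
wrist_force: [-1.3, -0.1, 5.1]
width: 0.0454
grip_force: 30.0
```

Call:
{"method": "apply_moves", "body": {"motion": [{"xyz": [0,0,-0.08],"delta_rot": [0,0,0],"hand": 20},{"xyz": [0,0,-0.22],"delta_rot": [0,0,0],"hand": 20},{"xyz": [0,0,-0.36],"delta_rot": [0,0,0],"hand": 20},{"xyz": [0,0,-0.5],"delta_rot": [0,0,0],"hand": 20},{"xyz": [0,0,-0.64],"delta_rot": [0,0,0],"hand": 20},{"xyz": [0,0,-0.78],"delta_rot": [0,0,0],"hand": 20},{"xyz": [0,0,-0.9],"delta_rot": [0,0,0],"hand": 20},{"xyz": [0,0,-0.97],"delta_rot": [0,0,0],"hand": 20},{"xyz": [0,0,-1],"delta_rot": [0,0,0],"hand": 20},{"xyz": [0,0,-1],"delta_rot": [0,0,0],"hand": 20}], "newtons": 30}}

```text
time: 4.52
position: [0.4821, -0.0216, 0.2621]
eef_rot: [[-0.94, 0.342, 0.002], [0.342, 0.94, 0.001], [-0.002, 0.001, -1.0]]
wrist_force: [0.0, -0.1, -2.5]
width: 0.046
grip_force: 30.0
```

Run:
```python
from look import *
state(); feel(6)
```

```text
t 4.52 q [-28.8   4.9  25.9 111.5  -2.4  64.   68.1] pos [ 0.4821 -0.0216  0.2621] x [-0.94   0.342 -0.002] y [0.342 0.94  0.001] w 0.046
F,M mean [ 0.102  0.238 -2.724  0.007  0.021  0.004] sd [0.426 0.63  0.378 0.018 0.03  0.042]
```

Call:
{"method": "apply_moves", "body": {"motion": [{"xyz": [0,0,0],"delta_rot": [0,0.08,0],"hand": 20},{"xyz": [0,0,0],"delta_rot": [0,0.16,0],"hand": 20},{"xyz": [0,0,0],"delta_rot": [0,0.24,0],"hand": 20},{"xyz": [0,0,0],"delta_rot": [0,0.32,0],"hand": 20},{"xyz": [0,0,0],"delta_rot": [0,0.4,0],"hand": 20},{"xyz": [0,0,0],"delta_rot": [0,0.48,0],"hand": 20},{"xyz": [0,0,0],"delta_rot": [0,0.56,0],"hand": 20},{"xyz": [0,0,0],"delta_rot": [0,0.63,0],"hand": 20},{"xyz": [0,0,0],"delta_rot": [0,0.67,0],"hand": 20},{"xyz": [0,0,0],"delta_rot": [0,0.67,0],"hand": 20}], "newtons": 30}}

```text
time: 5.65
position: [0.476, -0.0157, 0.2423]
eef_rot: [[-0.586, 0.343, -0.734], [0.21, 0.939, 0.271], [0.783, 0.005, -0.622]]
wrist_force: [0.5, 0.6, -4.8]
width: 0.0455
grip_force: 30.0
```

Run:
```python
from look import *
state(); feel(6)
```

```text
t 5.65 q [ 13.8  39.9 -15.8  81.   -8.5 108.5  68. ] pos [ 0.476  -0.0157  0.2423] x [-0.586  0.21   0.783] y [0.343 0.939 0.005] w 0.0455
F,M mean [-0.334  0.03  -2.647 -0.388 -1.051 -0.006] sd [0.572 0.938 0.371 0.031 0.04  0.049]
```

Call:
{"method": "apply_moves", "body": {"motion": [{"xyz": [0,0,0],"delta_rot": [0,-0.08,0],"hand": 20},{"xyz": [0,0,0],"delta_rot": [0,-0.16,0],"hand": 20},{"xyz": [0,0,0],"delta_rot": [0,-0.24,0],"hand": 20},{"xyz": [0,0,0],"delta_rot": [0,-0.32,0],"hand": 20},{"xyz": [0,0,0],"delta_rot": [0,-0.4,0],"hand": 20},{"xyz": [0,0,0],"delta_rot": [0,-0.47,0],"hand": 20},{"xyz": [0,0,0],"delta_rot": [0,-0.53,0],"hand": 20},{"xyz": [0,0,0],"delta_rot": [0,-0.57,0],"hand": 20},{"xyz": [0,0,0],"delta_rot": [0,-0.57,0],"hand": 20},{"xyz": [0,0,0],"delta_rot": [0,-0.57,0],"hand": 20}], "newtons": 30}}

```text
time: 6.78
position: [0.4758, -0.0163, 0.2465]
eef_rot: [[-0.939, 0.343, 0.003], [0.343, 0.939, 0.004], [-0.002, 0.005, -1.0]]
wrist_force: [1.4, 0.2, -2.2]
width: 0.0454
grip_force: 30.0
```

Run:
```python
from look import *
state(); feel(6)
```

```text
t 6.78 q [ 11.    6.6 -17.7 111.2   2.   62.3  62.4] pos [ 0.4758 -0.0163  0.2465] x [-0.939  0.343 -0.002] y [0.343 0.939 0.005] w 0.0454
F,M mean [ 0.118  0.035 -2.494 -0.017  0.044 -0.015] sd [0.348 0.199 0.388 0.02  0.014 0.022]
```

Call:
{"method": "apply_moves", "body": {"motion": [{"xyz": [0,0,-0.06],"delta_rot": [0,-0.08,0],"hand": 20},{"xyz": [0,0,-0.06],"delta_rot": [0,-0.16,0],"hand": 20},{"xyz": [0,0,-0.06],"delta_rot": [0,-0.24,0],"hand": 20},{"xyz": [0,0,-0.06],"delta_rot": [0,-0.32,0],"hand": 20},{"xyz": [0,0,-0.06],"delta_rot": [0,-0.4,0],"hand": 20},{"xyz": [0,0,-0.06],"delta_rot": [0,-0.48,0],"hand": 20},{"xyz": [0,0,-0.06],"delta_rot": [0,-0.55,0],"hand": 20},{"xyz": [0,0,-0.06],"delta_rot": [0,-0.61,0],"hand": 20},{"xyz": [0,0,-0.06],"delta_rot": [0,-0.65,0],"hand": 20},{"xyz": [0,0,-0.06],"delta_rot": [0,-0.65,0],"hand": 20}], "newtons": 30}}

```text
time: 7.92
position: [0.5003, -0.021, 0.2856]
eef_rot: [[-0.601, 0.359, 0.714], [0.245, 0.933, -0.263], [-0.761, 0.016, -0.649]]
wrist_force: [0.9, -1.6, -1.8]
width: 0.0455
grip_force: 30.0
```

Run:
```python
from look import *
state(); feel(6)
```

```text
t 7.92 q [ 46.3 -17.4 -60.9 138.7  56.7  16.5  -1. ] pos [ 0.5003 -0.021   0.2856] x [-0.601  0.245 -0.761] y [0.359 0.933 0.016] w 0.0455
F,M mean [-0.215 -0.071 -2.78   0.428  1.118  0.013] sd [0.614 1.111 0.641 0.067 0.043 0.075]
```

Call:
{"method": "apply_moves", "body": {"motion": [{"xyz": [-0.1,0.04,0.06],"delta_rot": [0,0,0],"hand": 20},{"xyz": [-0.2,0.08,0.13],"delta_rot": [0,0,0],"hand": 20},{"xyz": [-0.3,0.12,0.2],"delta_rot": [0,-0.03,0],"hand": 20},{"xyz": [-0.38,0.17,0.26],"delta_rot": [0,-0.07,0],"hand": 20},{"xyz": [-0.38,0.17,0.26],"delta_rot": [0,-0.12,0],"hand": 20},{"xyz": [-0.38,0.17,0.26],"delta_rot": [0,-0.16,0],"hand": 20},{"xyz": [-0.38,0.17,0.26],"delta_rot": [0,-0.2,0],"hand": 20},{"xyz": [-0.38,0.17,0.26],"delta_rot": [0,-0.2,0],"hand": 20},{"xyz": [-0.38,0.17,0.26],"delta_rot": [0,-0.2,0],"hand": 20},{"xyz": [-0.38,0.17,0.26],"delta_rot": [0,-0.2,0],"hand": 20}], "newtons": 30}}

```text
time: 9.05
position: [0.6193, -0.0217, 0.3161]
eef_rot: [[-0.355, 0.359, 0.863], [0.152, 0.933, -0.325], [-0.922, 0.016, -0.386]]
wrist_force: [0.3, -0.9, -1.7]
width: 0.0455
grip_force: 30.0
```

Run:
```python
from look import *
state(); feel(6)
```

```text
t 9.05 q [ 42.7  14.4 -74.9 135.9 110.5  58.9 -44.2] pos [ 0.6193 -0.0217  0.3161] x [-0.355  0.152 -0.922] y [0.359 0.933 0.016] w 0.0455
F,M mean [ 0.252 -0.043 -1.982  0.529  1.344  0.005] sd [0.277 0.393 0.178 0.028 0.044 0.012]
```

Call:
{"method": "apply_moves", "body": {"motion": [{"xyz": [0,0,0],"delta_rot": [0,0.08,0],"hand": 20},{"xyz": [0,0,0],"delta_rot": [0,0.16,0],"hand": 20},{"xyz": [0,0,0],"delta_rot": [0,0.24,0],"hand": 20},{"xyz": [0,0,0],"delta_rot": [0,0.32,0],"hand": 20},{"xyz": [0,0,0],"delta_rot": [0,0.4,0],"hand": 20},{"xyz": [0,0,0],"delta_rot": [0,0.48,0],"hand": 20},{"xyz": [0,0,0],"delta_rot": [0,0.56,0],"hand": 20},{"xyz": [0,0,0],"delta_rot": [0,0.64,0],"hand": 20},{"xyz": [0,0,0],"delta_rot": [0,0.71,0],"hand": 20},{"xyz": [0,0,0],"delta_rot": [0,0.747,0],"hand": 20}], "newtons": 30}}

```text
time: 10.18
position: [0.6189, -0.0244, 0.318]
eef_rot: [[-0.917, 0.363, 0.164], [0.359, 0.932, -0.05], [-0.171, 0.013, -0.985]]
wrist_force: [1.0, 0.1, -1.9]
width: 0.0454
grip_force: 30.0
```

Run:
```python
from look import *
state(); feel(8)
```

```text
t 10.18 q [ 48.3  27.  -73.9  93.3  33.6  72.9  38.2] pos [ 0.6189 -0.0244  0.318 ] x [-0.917  0.359 -0.171] y [0.363 0.932 0.013] w 0.0454
F,M mean [ 0.647 -0.754 -2.618  0.018  0.184 -0.018] sd [1.462 1.78  0.586 0.16  0.154 0.027]
```

Call:
{"method": "apply_moves", "body": {"motion": [{"xyz": [0,0,0],"delta_rot": [0,0,0.08],"hand": 20},{"xyz": [0,0,0],"delta_rot": [0,0,0.16],"hand": 20},{"xyz": [0,0,0],"delta_rot": [0,0,0.24],"hand": 20},{"xyz": [0,0,0],"delta_rot": [0,0,0.32],"hand": 20},{"xyz": [0,0,0],"delta_rot": [0,0,0.4],"hand": 20},{"xyz": [0,0,0],"delta_rot": [0,0,0.48],"hand": 20},{"xyz": [0,0,0],"delta_rot": [0,0,0.56],"hand": 20},{"xyz": [0,0,0],"delta_rot": [0,0,0.64],"hand": 20},{"xyz": [0,0,0],"delta_rot": [0,0,0.7],"hand": 20},{"xyz": [0,0,0],"delta_rot": [0,0,0.7],"hand": 20}], "newtons": 30}}

```text
time: 11.42
position: [0.6182, -0.0226, 0.3174]
eef_rot: [[-0.091, 0.981, 0.17], [0.993, 0.102, -0.054], [-0.07, 0.164, -0.984]]
wrist_force: [-0.0, 0.6, -2.8]
width: 0.0458
grip_force: 30.0
```

Run:
```python
from look import *
state(); feel(6)
```

```text
t 11.42 q [ 41.   20.4 -60.2  94.2  25.2  68.2 -18.7] pos [ 0.6182 -0.0226  0.3174] x [-0.091  0.993 -0.07 ] y [0.981 0.102 0.164] w 0.0458
F,M mean [ 0.193  0.077 -2.599 -0.018  0.328 -0.006] sd [0.493 0.309 0.324 0.031 0.02  0.02 ]
```

Call:
{"method": "apply_moves", "body": {"motion": [{"xyz": [0,0,0],"delta_rot": [0,0.08,0],"hand": 20},{"xyz": [0,0,0],"delta_rot": [0,0.16,0],"hand": 20},{"xyz": [0,0,0],"delta_rot": [0,0.24,0],"hand": 20},{"xyz": [0,0,0],"delta_rot": [0,0.32,0],"hand": 20},{"xyz": [0,0,0],"delta_rot": [0,0.4,0],"hand": 20},{"xyz": [0,0,0],"delta_rot": [0,0.48,0],"hand": 20},{"xyz": [0,0,0],"delta_rot": [0,0.56,0],"hand": 20},{"xyz": [0,0,0],"delta_rot": [0,0.64,0],"hand": 20},{"xyz": [0,0,0],"delta_rot": [0,0.72,0],"hand": 20},{"xyz": [0,0,0],"delta_rot": [0,0.76,0],"hand": 20}], "newtons": 30}}

```text
time: 12.55
position: [0.62, -0.0273, 0.3127]
eef_rot: [[-0.187, 0.982, -0.022], [0.409, 0.098, 0.907], [0.893, 0.16, -0.42]]
wrist_force: [0.1, -1.1, -3.3]
width: 0.0455
grip_force: 30.0
```

Run:
```python
from look import *
state(); feel(8)
```

```text
t 12.55 q [ 64.2  58.3 -73.9  83.4 -10.6  76.7  15.2] pos [ 0.62   -0.0273  0.3127] x [-0.187  0.409  0.893] y [0.982 0.098 0.16 ] w 0.0455
F,M mean [-1.840e-01 -2.030e-01 -2.767e+00 -1.389e+00  1.000e-03 -4.000e-03] sd [0.462 1.132 1.382 0.143 0.018 0.032]
```

```bash
cat >> look.py <<'E'
from scipy.spatial.transform import Rotation as Ro
def to(s,pos,az):   # tool-down goal, tool x at azimuth az
    a=np.radians(az); x=np.array([np.cos(a),np.sin(a),0]); z=np.array([0,0,-1.]); G=np.c_[x,np.cross(z,x),z]
    R0=np.array(s["eef_rot"]); rv=Ro.from_matrix(R0.T@G).as_rotvec()
    print("xyz",goal(s,pos),"rot",(rv/(np.pi/2)).round(3))
E
python3 - <<'E'
from look import *
s=state(); to(s,(.58,.07,.3),80.7)
E
```

```text
t 12.95 q [ 64.   57.6 -74.2  83.6 -10.6  76.6  15. ] pos [ 0.6189 -0.0217  0.3183] x [-0.195  0.416  0.888] y [0.981 0.106 0.165] w 0.0456
xyz [ 0.118 -0.126  0.367] rot [-0.002 -0.722  0.213]
```

Call:
{"method": "apply_moves", "body": {"motion": [{"xyz": [0.01,-0.01,0.04],"delta_rot": [0,-0.072,0.021],"hand": 20},{"xyz": [0.02,-0.02,0.07],"delta_rot": [0,-0.144,0.042],"hand": 20},{"xyz": [0.04,-0.04,0.11],"delta_rot": [0,-0.217,0.064],"hand": 20},{"xyz": [0.05,-0.05,0.15],"delta_rot": [0,-0.29,0.085],"hand": 20},{"xyz": [0.06,-0.06,0.18],"delta_rot": [0,-0.361,0.107],"hand": 20},{"xyz": [0.07,-0.08,0.22],"delta_rot": [0,-0.433,0.128],"hand": 20},{"xyz": [0.08,-0.09,0.26],"delta_rot": [0,-0.505,0.149],"hand": 20},{"xyz": [0.09,-0.1,0.29],"delta_rot": [0,-0.578,0.17],"hand": 20},{"xyz": [0.11,-0.11,0.33],"delta_rot": [0,-0.65,0.192],"hand": 20},{"xyz": [0.118,-0.126,0.367],"delta_rot": [-0.002,-0.722,0.213],"hand": 20}], "newtons": 30}}

```text
time: 13.78
position: [0.5798, 0.0712, 0.3024]
eef_rot: [[0.164, 0.986, 0.003], [0.986, -0.164, -0.003], [-0.002, 0.003, -1.0]]
wrist_force: [-1.0, -0.2, -3.2]
width: 0.0454
grip_force: 30.0
```

Run:
```python
from look import *
feel(4);s=state(); to(s,(.550,.238,.12),80.7)
```

```text
F,M mean [-0.131  1.787 -1.792  0.172  0.098  0.017] sd [0.574 3.594 1.295 0.279 0.066 0.012]
t 13.98 q [ 28.3  22.6 -55.   91.8  18.7  75.6 -38.3] pos [0.579  0.0733 0.3001] x [0.156 0.988 0.003] y [ 0.988 -0.156 -0.002] w 0.0457
xyz [ 0.63  -0.216  0.723] rot [-0.001 -0.002  0.004]
```

Call:
{"method": "apply_moves", "body": {"motion": [{"xyz": [0.09,-0.03,0.06],"delta_rot": [0,0,0],"hand": 20},{"xyz": [0.18,-0.06,0.15],"delta_rot": [0,0,0],"hand": 20},{"xyz": [0.27,-0.09,0.25],"delta_rot": [0,0,0],"hand": 20},{"xyz": [0.36,-0.12,0.35],"delta_rot": [0,0,0],"hand": 20},{"xyz": [0.45,-0.15,0.45],"delta_rot": [0,0,0],"hand": 20},{"xyz": [0.54,-0.18,0.55],"delta_rot": [0,0,0],"hand": 20},{"xyz": [0.6,-0.2,0.64],"delta_rot": [0,0,0],"hand": 20},{"xyz": [0.63,-0.216,0.7],"delta_rot": [0,0,0],"hand": 20},{"xyz": [0.63,-0.216,0.723],"delta_rot": [0,0,0],"hand": 20},{"xyz": [0.63,-0.216,0.723],"delta_rot": [0,0,0],"hand": 20}], "newtons": 30}}

```text
time: 14.82
position: [0.5515, 0.2317, 0.1172]
eef_rot: [[0.165, 0.986, -0.007], [0.986, -0.165, 0.002], [0.001, -0.007, -1.0]]
wrist_force: [0.3, -1.1, -2.3]
width: 0.0456
grip_force: 30.0
```

Run:
```python
from look import *
wrist("w2");feel(4);s=state(); to(s,(.550,.238,.0155),80.7)
```

```text
wrist red (500, 249) (156, 208) long side at -9.3 z 0.0028 n 26289
F,M mean [ 0.577 -0.15  -2.465 -0.074  0.055  0.024] sd [0.633 0.256 0.555 0.013 0.032 0.044]
t 15.07 q [  7.8  34.  -50.1 101.4  29.8  58.9 -63. ] pos [0.5532 0.2327 0.1198] x [0.166 0.986 0.003] y [ 0.986 -0.166 -0.003] w 0.0456
xyz [ 0.017 -0.015  0.417] rot [-0.002 -0.002 -0.003]
```

View pics/w2.png

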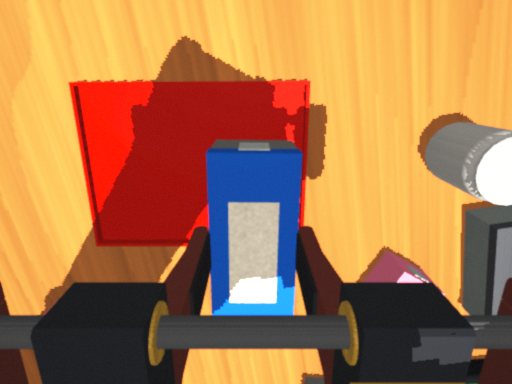

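The wrist view shows the blue case held straight between the fingers at about (255,230). The red tray is behind it, from about (72,82) to (310,245). All level readings agree on roughly 2.5 N, against 1.1 N for an empty case, so the ball is inside and this case goes in the red tray.

Call:
{"method": "apply_moves", "body": {"motion": [{"xyz": [0.028,-0.02,0.05],"delta_rot": [0,0,0],"hand": 20},{"xyz": [0.028,-0.02,0.13],"delta_rot": [0,0,0],"hand": 20},{"xyz": [0.028,-0.02,0.21],"delta_rot": [0,0,0],"hand": 20},{"xyz": [0.028,-0.02,0.28],"delta_rot": [0,0,0],"hand": 20},{"xyz": [0.028,-0.02,0.33],"delta_rot": [0,0,0],"hand": 20},{"xyz": [0.028,-0.02,0.37],"delta_rot": [0,0,0],"hand": 20},{"xyz": [0.028,-0.02,0.39],"delta_rot": [0,0,0],"hand": 20},{"xyz": [0.028,-0.02,0.405],"delta_rot": [0,0,0],"hand": 20},{"xyz": [0.028,-0.02,0.412],"delta_rot": [0,0,0],"hand": 20},{"xyz": [0.028,-0.02,0.416],"delta_rot": [0,0,0],"hand": 20}], "newtons": 30}}

```text
time: 15.9
position: [0.5481, 0.2421, 0.015]
eef_rot: [[0.164, 0.987, -0.003], [0.987, -0.164, 0.004], [0.003, -0.004, -1.0]]
wrist_force: [-1.5, 0.4, 2.0]
width: 0.0456
grip_force: 30.0
```

Run:
```python
from look import *
feel(4);s=state()
```

```text
F,M mean [ 0.104  0.106 -2.526 -0.058  0.075 -0.016] sd [0.175 0.221 0.431 0.019 0.03  0.023]
t 16.1 q [  2.9  41.2 -44.8 105.1  37.1  49.6 -69.4] pos [0.548  0.242  0.0151] x [0.164 0.987 0.003] y [ 0.987 -0.164 -0.004] w 0.0457
```

Call:
{"method": "apply_moves", "body": {"motion": [{"xyz": [0,0,0.003],"delta_rot": [0,0,0],"hand": 20},{"xyz": [0,0,0.003],"delta_rot": [0,0,0],"hand": 20},{"xyz": [0,0,0.003],"delta_rot": [0,0,0],"hand": 64},{"xyz": [0,0,0.003],"delta_rot": [0,0,0],"hand": 64},{"xyz": [0,0,0.003],"delta_rot": [0,0,0],"hand": 64},{"xyz": [0,0,0.003],"delta_rot": [0,0,0],"hand": 64},{"xyz": [0,0,0.003],"delta_rot": [0,0,0],"hand": 64},{"xyz": [0,0,-0.1],"delta_rot": [0,0,0],"hand": 64},{"xyz": [0,0,-0.25],"delta_rot": [0,0,0],"hand": 64},{"xyz": [0,0,-0.4],"delta_rot": [0,0,0],"hand": 64}], "newtons": 30}}

```text
time: 16.93
position: [0.5471, 0.2411, 0.1147]
eef_rot: [[0.163, 0.987, -0.007], [0.987, -0.163, 0.003], [0.001, -0.007, -1.0]]
wrist_force: [0.7, -0.2, 0.4]
width: 0.0643
grip_force: 0.0
```

Run:
```python
from look import *
wrist("w3"); feel(4);s=state(); to(s,(.618,-.03,.2),164.8); to(s,(.618,-.03,.2),-15.2)
```

```text
wrist blue (549, 252) (85, 46) long side at 79.8 z 0.0445 n 2827
wrist red (500, 252) (162, 208) long side at -9.2 z 0.0028 n 27668
F,M mean [-0.186 -0.108 -0.32  -0.063  0.061 -0.   ] sd [1.072 0.549 0.566 0.037 0.038 0.023]
t 17.18 q [  6.8  34.3 -50.  101.7  30.1  58.5 -64.1] pos [0.5479 0.241  0.1141] x [0.164 0.986 0.002] y [ 0.986 -0.164 -0.004] w 0.0644
xyz [-1.023  0.453 -0.348] rot [-0.001 -0.003 -0.936]
xyz [-1.023  0.453 -0.348] rot [-3.000e-03  1.000e-03  1.064e+00]
```

Call:
{"method": "apply_moves", "body": {"motion": [{"xyz": [0,0,-0.1],"delta_rot": [0,0,-0.07],"hand": 87},{"xyz": [-0.1,0.05,-0.2],"delta_rot": [0,0,-0.14],"hand": 87},{"xyz": [-0.22,0.1,-0.3],"delta_rot": [0,0,-0.22],"hand": 87},{"xyz": [-0.34,0.15,-0.348],"delta_rot": [0,0,-0.3],"hand": 87},{"xyz": [-0.46,0.2,-0.348],"delta_rot": [0,0,-0.38],"hand": 87},{"xyz": [-0.58,0.26,-0.348],"delta_rot": [0,0,-0.46],"hand": 87},{"xyz": [-0.7,0.32,-0.348],"delta_rot": [0,0,-0.54],"hand": 87},{"xyz": [-0.82,0.37,-0.348],"delta_rot": [0,0,-0.62],"hand": 87},{"xyz": [-0.93,0.42,-0.348],"delta_rot": [0,0,-0.7],"hand": 87},{"xyz": [-1,0.453,-0.348],"delta_rot": [0,0,-0.77],"hand": 87}], "newtons": 30}}

```text
time: 18.02
position: [0.619, -0.0286, 0.1978]
eef_rot: [[-0.866, 0.5, -0.007], [0.5, 0.866, 0.002], [0.007, -0.002, -1.0]]
wrist_force: [0.4, -0.3, 0.0]
width: 0.087
grip_force: 0.0
```

Run:
```python
from look import *
wrist("w4"); feel(5);s=state(); to(s,(.6185,-.062,.15),164.8)
```

```text
wrist orange (613, -60) (47, 100) long side at -15.1 z 0.0414 n 1248
F,M mean [-0.225  0.395  0.173  0.004  0.007  0.005] sd [0.393 0.651 0.69  0.036 0.029 0.038]
t 18.32 q [ 41.5  38.2 -67.7  93.8  36.3  73.5  27.1] pos [ 0.6184 -0.0221  0.1998] x [-0.865  0.501  0.006] y [0.501 0.865 0.001] w 0.087
xyz [-0.082 -0.138  0.198] rot [ 0.001 -0.004 -0.165]
```

Call:
{"method": "apply_moves", "body": {"motion": [{"xyz": [-0.04,-0.07,0.05],"delta_rot": [0,0,-0.07],"hand": 74},{"xyz": [-0.078,-0.137,0.15],"delta_rot": [0,0,-0.13],"hand": 74},{"xyz": [-0.078,-0.137,0.28],"delta_rot": [0,0,-0.165],"hand": 74},{"xyz": [-0.078,-0.137,0.42],"delta_rot": [0,0,-0.165],"hand": 74},{"xyz": [-0.078,-0.137,0.55],"delta_rot": [0,0,-0.165],"hand": 74},{"xyz": [-0.078,-0.137,0.65],"delta_rot": [0,0,-0.165],"hand": 74},{"xyz": [-0.078,-0.137,0.72],"delta_rot": [0,0,-0.165],"hand": 74},{"xyz": [-0.078,-0.137,0.75],"delta_rot": [0,0,-0.165],"hand": 74},{"xyz": [-0.078,-0.137,0.755],"delta_rot": [0,0,-0.165],"hand": 74},{"xyz": [-0.078,-0.137,0.755],"delta_rot": [0,0,-0.165],"hand": 74}], "newtons": 30}}

```text
time: 19.15
position: [0.6188, -0.0619, 0.0124]
eef_rot: [[-0.965, 0.263, -0.003], [0.263, 0.965, 0.003], [0.004, 0.003, -1.0]]
wrist_force: [1.0, 0.2, 0.7]
width: 0.0737
grip_force: 0.0
```

Run:
```python
from look import *
s=state(); to(s,(.618,-.0615,.011),164.8); wrist("w5")
```

```text
t 19.15 q [ 41.   51.2 -60.9 101.2  51.2  60.4  35.7] pos [ 0.6188 -0.0619  0.0124] x [-0.965  0.263  0.004] y [0.263 0.965 0.003] w 0.0737
xyz [0.003 0.001 0.006] rot [ 0.002 -0.002 -0.   ]
wrist orange (603, -57) (47, 78) long side at -15.3 z 0.0414 n 7982
wrist green (566, -135) (160, 117) long side at 70.2 z 0.003 n 8190
```

View pics/w5.png

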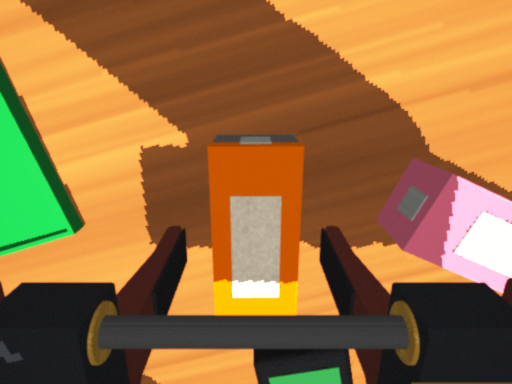

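The wrist view shows the orange case centred between the open fingers at about (256,220), with the pink look-alike clear of them at (440,215). I'll close and lift.

Call:
{"method": "apply_moves", "body": {"motion": [{"xyz": [0,0,0.004],"delta_rot": [0,0,0],"hand": 20},{"xyz": [0,0,0.004],"delta_rot": [0,0,0],"hand": 20},{"xyz": [0,0,0.004],"delta_rot": [0,0,0],"hand": 20},{"xyz": [0,0,0.004],"delta_rot": [0,0,0],"hand": 20},{"xyz": [0,0,0.004],"delta_rot": [0,0,0],"hand": 20},{"xyz": [0,0,0.004],"delta_rot": [0,0,0],"hand": 20},{"xyz": [0,0,0.004],"delta_rot": [0,0,0],"hand": 20},{"xyz": [0,0,0.004],"delta_rot": [0,0,0],"hand": 20},{"xyz": [0,0,-0.05],"delta_rot": [0,0,0],"hand": 20},{"xyz": [0,0,-0.15],"delta_rot": [0,0,0],"hand": 20}], "newtons": 30}}

```text
time: 20.03
position: [0.6158, -0.0635, 0.047]
eef_rot: [[-0.965, 0.263, -0.01], [0.263, 0.965, 0.003], [0.01, 0.0, -1.0]]
wrist_force: [0.1, -0.4, -1.1]
width: 0.0455
grip_force: 30.0
```

Call:
{"method": "apply_moves", "body": {"motion": [{"xyz": [0,0,-0.14],"delta_rot": [0,0,0],"hand": 20},{"xyz": [0,0,-0.28],"delta_rot": [0,0,0.05],"hand": 20},{"xyz": [0,0,-0.42],"delta_rot": [0,0,0.12],"hand": 20},{"xyz": [0,0,-0.56],"delta_rot": [0,0,0.2],"hand": 20},{"xyz": [0,0,-0.7],"delta_rot": [0,0,0.28],"hand": 20},{"xyz": [0,0,-0.84],"delta_rot": [0,0,0.36],"hand": 20},{"xyz": [0,0,-0.95],"delta_rot": [0,0,0.44],"hand": 20},{"xyz": [0,0,-1],"delta_rot": [0,0,0.52],"hand": 20},{"xyz": [0,0,-1],"delta_rot": [0,0,0.6],"hand": 20},{"xyz": [0,0,-1],"delta_rot": [0,0,0.66],"hand": 20}], "newtons": 30}}

```text
time: 20.87
position: [0.6193, -0.0631, 0.3009]
eef_rot: [[-0.259, 0.966, -0.002], [0.966, 0.259, 0.003], [0.003, -0.001, -1.0]]
wrist_force: [0.2, -1.0, -1.4]
width: 0.0455
grip_force: 30.0
```

Run:
```python
from look import *
feel(8); s=state()
```

```text
F,M mean [ 0.203 -0.006 -1.338 -0.046  0.036 -0.013] sd [0.318 0.394 0.398 0.018 0.017 0.044]
t 21.27 q [ 41.8  29.4 -60.7  86.3  25.6  79.5  -5. ] pos [ 0.6191 -0.0637  0.2987] x [-0.266  0.964  0.005] y [ 0.964  0.266 -0.004] w 0.0454
```

Call:
{"method": "apply_moves", "body": {"motion": [{"xyz": [0,0,0],"delta_rot": [0,0.08,0],"hand": 20},{"xyz": [0,0,0],"delta_rot": [0,0.16,0],"hand": 20},{"xyz": [0,0,0],"delta_rot": [0,0.24,0],"hand": 20},{"xyz": [0,0,0],"delta_rot": [0,0.32,0],"hand": 20},{"xyz": [0,0,0],"delta_rot": [0,0.4,0],"hand": 20},{"xyz": [0,0,0],"delta_rot": [0,0.48,0],"hand": 20},{"xyz": [0,0,0],"delta_rot": [0,0.56,0],"hand": 20},{"xyz": [0,0,0],"delta_rot": [0,0.63,0],"hand": 20},{"xyz": [0,0,0],"delta_rot": [0,0.69,0],"hand": 20},{"xyz": [0,0,0],"delta_rot": [0,0.71,0],"hand": 20}], "newtons": 30}}

```text
time: 22.1
position: [0.6195, -0.0671, 0.2943]
eef_rot: [[-0.105, 0.966, -0.238], [0.417, 0.26, 0.871], [0.903, -0.007, -0.431]]
wrist_force: [-1.1, -0.5, -3.2]
width: 0.0455
grip_force: 30.0
```

Run:
```python
from look import *
feel(8); s=state(); to(s,(.62,-.06,.3),105)
```

```text
F,M mean [-5.800e-02  9.800e-02 -9.310e-01 -1.057e+00 -2.340e-01 -1.000e-03] sd [0.577 0.541 0.666 0.059 0.034 0.026]
t 22.5 q [ 55.7  61.1 -68.8  70.3  -7.5  94.5  10.9] pos [ 0.6193 -0.0626  0.3008] x [-0.116  0.423  0.899] y [ 0.964  0.266 -0.001] w 0.0457
xyz [0.001 0.005 0.01 ] rot [-0.003 -0.711  0.004]
```

Call:
{"method": "apply_moves", "body": {"motion": [{"xyz": [0,0,0],"delta_rot": [0,-0.078,0],"hand": 20},{"xyz": [0,0,0],"delta_rot": [0,-0.156,0],"hand": 20},{"xyz": [0,0,0],"delta_rot": [0,-0.234,0],"hand": 20},{"xyz": [0,0,0],"delta_rot": [0,-0.312,0],"hand": 20},{"xyz": [0,0,0],"delta_rot": [0,-0.39,0],"hand": 20},{"xyz": [0,0,0],"delta_rot": [0,-0.468,0],"hand": 20},{"xyz": [0,0,0],"delta_rot": [0,-0.546,0],"hand": 20},{"xyz": [0,0,0],"delta_rot": [0,-0.624,0],"hand": 20},{"xyz": [0,0,0],"delta_rot": [0,-0.7,0],"hand": 20},{"xyz": [0,0,0],"delta_rot": [0,-0.711,0],"hand": 20}], "newtons": 30}}

```text
time: 23.33
position: [0.6182, -0.0559, 0.303]
eef_rot: [[-0.276, 0.961, 0.003], [0.961, 0.276, -0.004], [-0.005, 0.002, -1.0]]
wrist_force: [-0.1, 2.1, -0.9]
width: 0.0459
grip_force: 30.0
```

Call:
{"method": "apply_moves", "body": {"motion": [{"xyz": [0,0,0],"delta_rot": [0,-0.08,0],"hand": 20},{"xyz": [0,0,0],"delta_rot": [0,-0.16,0],"hand": 20},{"xyz": [0,0,0],"delta_rot": [0,-0.24,0],"hand": 20},{"xyz": [0,0,0],"delta_rot": [0,-0.32,0],"hand": 20},{"xyz": [0,0,0],"delta_rot": [0,-0.4,0],"hand": 20},{"xyz": [0,0,0],"delta_rot": [0,-0.48,0],"hand": 20},{"xyz": [0,0,0],"delta_rot": [0,-0.56,0],"hand": 20},{"xyz": [0,0,0],"delta_rot": [0,-0.63,0],"hand": 20},{"xyz": [0,0,0],"delta_rot": [0,-0.69,0],"hand": 20},{"xyz": [0,0,0],"delta_rot": [0,-0.71,0],"hand": 20}], "newtons": 30}}

```text
time: 24.17
position: [0.6183, -0.0612, 0.2968]
eef_rot: [[-0.125, 0.963, 0.238], [0.423, 0.269, -0.866], [-0.898, -0.008, -0.441]]
wrist_force: [0.1, -0.3, -1.2]
width: 0.0455
grip_force: 30.0
```

Run:
```python
from look import *
feel(8); s=state(); to(s,(.58,-.12,.28),91.8)
```

```text
F,M mean [-0.057  0.024 -0.98   1.03   0.341  0.003] sd [0.436 0.478 0.838 0.044 0.033 0.024]
t 24.57 q [  1.   31.9 -42.5 104.1  72.3 100.7 -49.2] pos [ 0.6195 -0.0648  0.3002] x [-0.117  0.427 -0.896] y [ 0.965  0.262 -0.001] w 0.0454
xyz [-0.003 -0.21   0.19 ] rot [0.082 0.704 0.133]
```

Call:
{"method": "apply_moves", "body": {"motion": [{"xyz": [0,-0.02,0.02],"delta_rot": [0.008,0.07,0.013],"hand": 20},{"xyz": [0,-0.04,0.04],"delta_rot": [0.016,0.141,0.027],"hand": 20},{"xyz": [0,-0.06,0.06],"delta_rot": [0.025,0.211,0.04],"hand": 20},{"xyz": [0,-0.08,0.08],"delta_rot": [0.033,0.282,0.053],"hand": 20},{"xyz": [0,-0.1,0.1],"delta_rot": [0.041,0.352,0.066],"hand": 20},{"xyz": [0,-0.12,0.11],"delta_rot": [0.049,0.422,0.08],"hand": 20},{"xyz": [0,-0.15,0.13],"delta_rot": [0.057,0.493,0.093],"hand": 20},{"xyz": [0,-0.17,0.15],"delta_rot": [0.066,0.563,0.106],"hand": 20},{"xyz": [0,-0.19,0.17],"delta_rot": [0.074,0.634,0.12],"hand": 20},{"xyz": [0,-0.21,0.19],"delta_rot": [0.082,0.704,0.133],"hand": 20}], "newtons": 30}}

```text
time: 25.4
position: [0.5804, -0.1198, 0.2806]
eef_rot: [[-0.032, 0.999, 0.002], [0.999, 0.032, 0.001], [0.001, 0.002, -1.0]]
wrist_force: [0.2, -0.5, -2.0]
width: 0.0454
grip_force: 30.0
```

Run:
```python
from look import *
feel(4); s=state(); to(s,(.546,-.25,.12),91.8)
```

```text
F,M mean [ 0.014 -1.59  -1.289 -0.204  0.049 -0.011] sd [0.245 2.959 0.547 0.271 0.03  0.043]
t 25.6 q [ 46.7  24.6 -55.3  92.5  21.1  74.1 -10.4] pos [ 0.5796 -0.1213  0.2784] x [-0.03   1.    -0.003] y [ 1.     0.03  -0.002] w 0.0455
xyz [-0.508 -0.149  0.635] rot [-0.001  0.002 -0.001]
```

Call:
{"method": "apply_moves", "body": {"motion": [{"xyz": [-0.08,-0.02,0.06],"delta_rot": [0,0,0],"hand": 20},{"xyz": [-0.16,-0.05,0.15],"delta_rot": [0,0,0],"hand": 20},{"xyz": [-0.24,-0.07,0.24],"delta_rot": [0,0,0],"hand": 20},{"xyz": [-0.32,-0.1,0.34],"delta_rot": [0,0,0],"hand": 20},{"xyz": [-0.4,-0.12,0.43],"delta_rot": [0,0,0],"hand": 20},{"xyz": [-0.46,-0.14,0.52],"delta_rot": [0,0,0],"hand": 20},{"xyz": [-0.5,-0.149,0.6],"delta_rot": [0,0,0],"hand": 20},{"xyz": [-0.508,-0.149,0.635],"delta_rot": [0,0,0],"hand": 20},{"xyz": [-0.508,-0.149,0.635],"delta_rot": [0,0,0],"hand": 20},{"xyz": [-0.508,-0.149,0.635],"delta_rot": [0,0,0],"hand": 20}], "newtons": 30}}

```text
time: 26.43
position: [0.5477, -0.2452, 0.1207]
eef_rot: [[-0.037, 0.999, -0.001], [0.999, 0.037, -0.002], [-0.002, -0.001, -1.0]]
wrist_force: [0.5, 1.2, -1.3]
width: 0.0456
grip_force: 30.0
```

Run:
```python
from look import *
wrist("w6"); feel(4); s=state(); to(s,(.546,-.25,.0150),91.8)
```

```text
wrist green (495, -247) (208, 169) long side at 2.3 z 0.0028 n 22509
F,M mean [-0.161 -0.08  -0.826 -0.076  0.061 -0.025] sd [0.314 0.419 0.424 0.023 0.01  0.034]
t 26.68 q [ 54.1  33.5 -49.3 101.4  29.5  58.8  -4.2] pos [ 0.5478 -0.2465  0.1211] x [-0.036  0.999 -0.003] y [0.999 0.036 0.   ] w 0.0457
xyz [-0.012 -0.008  0.424] rot [0.    0.002 0.003]
```

View pics/w6.png

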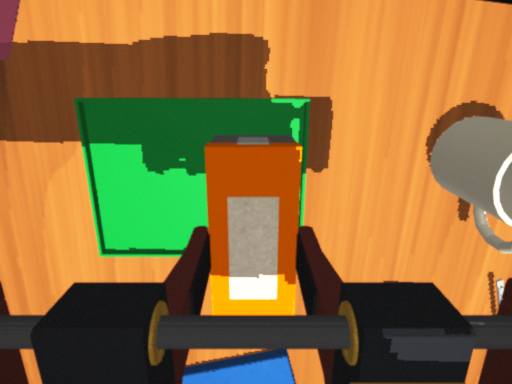

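The wrist view shows the orange case held straight at about (255,215). The green tray runs from (78,98) to (308,255) and the mug is clear at (475,165). It weighs about 1.0 N, so it is empty and goes in the green tray.

Call:
{"method": "apply_moves", "body": {"motion": [{"xyz": [-0.012,-0.008,0.05],"delta_rot": [0,0,0],"hand": 20},{"xyz": [-0.012,-0.008,0.13],"delta_rot": [0,0,0],"hand": 20},{"xyz": [-0.012,-0.008,0.21],"delta_rot": [0,0,0],"hand": 20},{"xyz": [-0.012,-0.008,0.28],"delta_rot": [0,0,0],"hand": 20},{"xyz": [-0.012,-0.008,0.33],"delta_rot": [0,0,0],"hand": 20},{"xyz": [-0.012,-0.008,0.37],"delta_rot": [0,0,0],"hand": 20},{"xyz": [-0.012,-0.008,0.395],"delta_rot": [0,0,0],"hand": 20},{"xyz": [-0.012,-0.008,0.41],"delta_rot": [0,0,0],"hand": 20},{"xyz": [-0.012,-0.008,0.418],"delta_rot": [0,0,0],"hand": 20},{"xyz": [-0.012,-0.008,0.422],"delta_rot": [0,0,0],"hand": 20}], "newtons": 30}}

```text
time: 27.52
position: [0.5451, -0.2506, 0.0145]
eef_rot: [[-0.035, 0.999, -0.001], [0.999, 0.035, -0.002], [-0.002, -0.001, -1.0]]
wrist_force: [-0.0, -0.1, -1.0]
width: 0.0458
grip_force: 30.0
```

Run:
```python
from look import *
feel(4);s=state()
```

```text
F,M mean [ 0.028 -0.166 -1.42  -0.066  0.044 -0.016] sd [0.368 0.311 0.4   0.015 0.021 0.029]
t 27.72 q [ 50.6  40.8 -43.9 105.1  36.9  49.3  -9.5] pos [ 0.5451 -0.2507  0.0149] x [-0.034  0.999 -0.003] y [ 0.999  0.034 -0.001] w 0.0459
```

Still about 0.5 mm above the tray floor. I'll ease it down, release and withdraw.

Call:
{"method": "apply_moves", "body": {"motion": [{"xyz": [0,0,0.002],"delta_rot": [0,0,0],"hand": 20},{"xyz": [0,0,0.003],"delta_rot": [0,0,0],"hand": 20},{"xyz": [0,0,0.003],"delta_rot": [0,0,0],"hand": 64},{"xyz": [0,0,0.003],"delta_rot": [0,0,0],"hand": 64},{"xyz": [0,0,0.003],"delta_rot": [0,0,0],"hand": 64},{"xyz": [0,0,0.003],"delta_rot": [0,0,0],"hand": 64},{"xyz": [0,0,0.003],"delta_rot": [0,0,0],"hand": 64},{"xyz": [0,0,-0.1],"delta_rot": [0,0,0],"hand": 64},{"xyz": [0,0,-0.25],"delta_rot": [0,0,0],"hand": 64},{"xyz": [0,0,-0.4],"delta_rot": [0,0,0],"hand": 64}], "newtons": 30}}

```text
time: 28.55
position: [0.5438, -0.2498, 0.1144]
eef_rot: [[-0.035, 0.999, -0.004], [0.999, 0.035, -0.001], [-0.0, -0.004, -1.0]]
wrist_force: [-0.1, -0.9, 0.3]
width: 0.0641
grip_force: 0.0
```

Call:
{"method": "apply_moves", "body": {"motion": [{"xyz": [0,0,-0.14],"delta_rot": [0,0,0],"hand": 64},{"xyz": [0,0,-0.28],"delta_rot": [0,0,0],"hand": 64},{"xyz": [0,0,-0.42],"delta_rot": [0,0,0],"hand": 64},{"xyz": [0,0,-0.56],"delta_rot": [0,0,0],"hand": 64},{"xyz": [0,0,-0.65],"delta_rot": [0,0,0],"hand": 64},{"xyz": [0,0,-0.7],"delta_rot": [0,0,0],"hand": 64},{"xyz": [0,0,-0.7],"delta_rot": [0,0,0],"hand": 64},{"xyz": [0,0,-0.7],"delta_rot": [0,0,0],"hand": 64},{"xyz": [0,0,-0.7],"delta_rot": [0,0,0],"hand": 64},{"xyz": [0,0,-0.7],"delta_rot": [0,0,0],"hand": 64}]}}

```text
time: 29.38
position: [0.5441, -0.2499, 0.2871]
eef_rot: [[-0.035, 0.999, -0.005], [0.999, 0.035, -0.001], [-0.001, -0.005, -1.0]]
wrist_force: [0.6, -0.3, -0.5]
width: 0.0638
grip_force: 0.0
```

Run:
```python
from look import *
wrist(); feel(6); state()
for n in("scene","side"):
    m=camera_model(n); p,d=grab_frame(n)
    for c in("blue","orange"):
        for o in fit(p,d,m["intrinsics"],m["T"],c): print(n,*o)
    cv2.imwrite("pics/%s_end.png"%n,p[:,:,::-1])
```

```text
wrist green (494, -248) (207, 163) long side at 2.0 z 0.0029 n 12395
F,M mean [ 0.5   -0.192  0.082 -0.072  0.054 -0.004] sd [0.307 0.337 0.283 0.026 0.015 0.026]
t 29.73 q [ 58.4  24.7 -54.3  90.7  20.6  75.4   3.3] pos [ 0.5451 -0.2499  0.289 ] x [-0.035  0.999 -0.002] y [ 0.999  0.035 -0.002] w 0.0639
scene blue (548, 240) (112, 48) long side at 79.6 z 0.0447 n 461
scene orange (547, -246) (48, 112) long side at -89.4 z 0.0452 n 245
side orange (545, -251) (48, 115) long side at -87.5 z 0.0437 n 272
```

View pics/side_end.png

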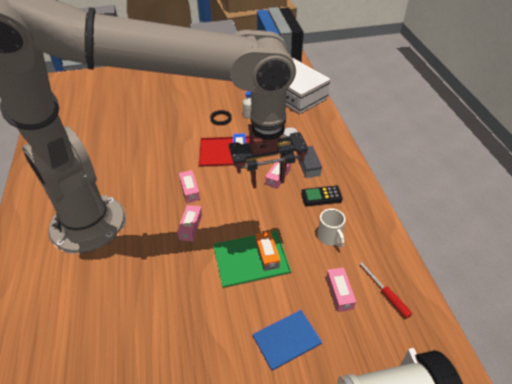

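The side view shows the orange case flat in the green tray at (268,250). The blue case is in the red tray at (239,140), partly behind the gripper. The scene camera puts blue's top at 45 mm and its centre at (548,240) mm. Everything else is where it was, so I'm handing in.

```bash
python3 -c "
from cell import order
print(order.hand_in())"
```

```text
the job is handed in; nothing more can be done
None
```

I handed the job in: the blue case felt about 2.5 N, so it holds a ball and is flat in the red tray; the orange felt about 1.0 N, so it is empty and flat in the green tray.

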